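# Open the bench mister's filler

### The job

Get the white bench mister ready for refilling: press its keys one at a time, each fully down and let up again, first red, then yellow, then green. Then open the blue filler cap; nothing shows which hand its thread is, so try it gently one way and, if it stops almost at once, do not force it but turn it the other way until it comes against its end stop, about a sixth of a turn round. Lift the cap straight off and finish while holding it level and still over the open neck, its stem at least 5 cm clear above the neck (never let it go), and leave the other things on the bench where they are.

Things in the scene. Friction and masses are not known exactly. Their poses are not given: they have to be found in the camera images.
- mister: White plastic bench mister, fixed to the bench: tank 220 (x) by 210 (y) by 64 mm high, origin at the centre of its underside; its front with three keys faces its -x. The filler neck and cap stand on its top 45 mm behind the centre (+x); a short nozzle, 106 mm above the bench at its tip, stands in the rear +y corner.
- filler (a point): Centre of the filler neck's rim, 108 mm above the bench; axes parallel to the mister's. The neck is a grey tube 54 mm across, 44 mm tall. Its lug thread's hand varies, unseen: the wrong way the cap meets a hard stop at 0.15 to 0.35 rad; the right way it turns to an end stop at 1.15 to 1.25 rad from the mister's x, and there (from about 0.95 rad on) lifts straight out. Over 2 N m is forcing it.
- cap: Blue filler cap (about 90 g, loose), seated in the neck. Disc 60 mm across, 9 mm thick; on it a grip bar 54 mm long (cap's x), 13 mm wide (y), 28 mm tall, white mark on its +x end. Origin: centre of the disc's underside, 1 mm above the rim while seated. Below, a stem with two lugs reaches 40 mm down, so the cap must rise 40 mm to clear the neck.
- cap_grip (a point): On the cap's axis half-way up the grip bar: 14 mm above the disc's upper face, 14 mm below the bar's top, 24 mm above the rim while seated. x along the bar, z up. At the start the bar lies along the mister's x within 0.06 rad. A sprung seal presses the cap up (about 5 N): it drags slightly as it turns (under 0.2 N m), may rise up to 4 mm when loose, and has 1 mm of sideways play.
- key_red (a joint): Travel of the round red key (26 mm across), m: 0 up, 0.007 fully down (4.5 N, springs back). It counts as pressed from about 0.0045.
- key_red_top (a point): Centre of the red key's upper face while up; press straight down. The three keys stand in a row across the mister's front on its top, 52 mm apart; which colour is where differs from run to run.
- key_yellow (a joint): Travel of the round yellow key (26 mm across), m: 0 up, 0.007 fully down (4.5 N, springs back). It counts as pressed from about 0.0045.
- key_yellow_top (a point): Centre of the yellow key's upper face while up; press straight down. The three keys stand in a row across the mister's front on its top, 52 mm apart; which colour is where differs from run to run.
- key_green (a joint): Travel of the round green key (26 mm across), m: 0 up, 0.007 fully down (4.5 N, springs back). It counts as pressed from about 0.0045.
- key_green_top (a point): Centre of the green key's upper face while up; press straight down. The three keys stand in a row across the mister's front on its top, 52 mm apart; which colour is where differs from run to run.
- pot_a: Cream speckled stoneware pot, 120 mm across, 110 mm tall; origin under its centre. Leave alone, as all below.
- pot_b: Grey-green speckled stoneware pot, 104 mm across, 95 mm tall; origin under its centre.
- tray: Empty lime plastic tray, 200 by 150 by 40 mm; origin under its centre.
- dibber: Lever-action bulb dibber standing upright on its steel tube, 72 mm across, 244 mm tall with a wooden cross handle 110 mm wide; origin under its centre.
- bowl: Blue ceramic bowl, 160 mm across, 52 mm tall; origin under its centre.
- funnel: Small aluminium funnel, 72 mm across, 85 mm tall, standing mouth down in the bowl; origin at the centre of its mouth.
- cultivator: Folding hand cultivator lying flat, 210 mm long, 22 mm tall; origin under its middle, 40 mm from the hinge towards the handle.
Not all that is in view belongs to the job. Of the things like the cap, leave any that is orange or turquoise; of the rest the larger one is meant.

How it is judged:
By the outcome, as a careful person would: the job done as asked, in the order asked, and still so for the second after the job is handed in, while the arm keeps its last pose, push and grip.
It also fails if it takes over 64 s, if anything falls off the work surface, if the arm or the gripper's body presses on something with over 40 N, if the wrist force passes 120 N, or if a joint passes its speed limit or range.

### The arm

A 6-joint arm with a two-finger parallel gripper is mounted at the origin on the work surface. World frame = base frame: x ahead of the robot, y to its left, z up, the work surface at z = 0. Lengths are in m, angles in rad, forces in N, time in s.
With the tool pointing down it reaches from about 0.425 to 0.95 m from the base axis. Payload 3.5 kg.
Tool frame: the origin (TCP) lies at the very end of the fingers, on their centre line; the grasp point (between the pads) lies 19 mm behind it; y points along the fingers, z is the direction in which the jaws open and shut, and the axes are right-handed (so a half turn about y gives the same grasp; the last joint's range is limited). The gripper opens to 85 mm and grips with 20 to 120 N. Pads are 22 mm wide; open, the fingers measure 114 mm over their backs; the gripper's body (76 mm by 85 mm) begins 54 mm behind the grasp point. The pads swing forward as they close: fully open they stand 13 mm farther back than shut.
Start: joints at [0.979, 0.286, 1.577, -0, 1.279, -0.15], TCP at [0.289, 0.61, 0.231] pointing down, gripper open.
Joint ranges: [-2.77, 2.77], [-0.9, 2.22], [0.21, 2.48], [-1.53, 4.67], [0.24, 2.81], [-2.84, 2.84]. Speed limits (rad/s): [2.79, 2.79, 3.14, 3.14, 3.14, 3.14].

### API

Orientations are given as a unit quaternion [x, y, z, w].
In Python, from plant import ctrl, cams gives the robot as it stands.
- The arm moves only by the tool play_rows, never from a script. Its argument "steps" is a list of rows, each an object of numbers: "claw": the finger opening in cm, from 0 to 8.54; "tx", "ty", "tz": the shift along the tool's x, y, z in cm; "ax", "ay", "az": the turn, a rotation vector about the tool's x, y, z in degrees. A call has 1 to 12 rows; each row is the pose to reach, as a shift and turn from the pose commanded when the call began, along the tool's axes at that moment; what a row does not reach only later rows make up. A row lasts 1/12 s, in which the tool goes at most 41.7 mm and 7.16 degrees, less where a joint would pass 70% of its speed; a pose out of reach is approached as far as the arm can. A call with a gripper value outside its range is refused whole. The fingers move at their own pace and stop on an object; "grip_force" is the grip in N (left out, the last holds). Time passes only in rows, so rows that repeat a pose let the fingers close. It gives the time, the measured TCP pose, the force and the opening at its end, in the units of the state.
- ctrl.get_state(): the state, without advancing time (a new reading comes with each control period).
- cams.read_camera(name): name is "scene" or "side" or "wrist"; returns (picture, depth): 384x512x3 uint8, blue, green, red; 384x512 float32, m along the optical axis (not along the pixel's ray), 0 where there is no reading.
- cams.camera_model(name): a dict with "intrinsics" (3x3 intrinsics, pixels), "rvec" (rotation vector, rad) and "tvec" (3), from world to camera coordinates, as OpenCV has them; the wrist camera has in their place "tool_from_camera" (4x4, takes a point from camera to tool coordinates, whose origin is the TCP and whose axes are the tool frame's). Camera axes: x right, y down, z forward; pixel columns grow to the right and rows downward; lengths in m; the calibration is good to about 2 mm. A picture is of the moment at which its call begins: read the wrist's pose just before it. camera_model takes no time and is no camera call.
- ctrl.sign_off(): hands the job in, once; it reports no verdict.
The state is a dict: "time": time; "qpos": joint angles; "dq": joint speeds; "joint_efforts": joint torques, N m; "eef_pos": TCP position; "tcp_rot": TCP orientation; "contact_force": force on the tool from outside, world axes, zero at the start; "wrist_torque": the same for the moment, N m; "opening": opening from 0.0 (shut) to 1.0 (fully open).
Only numpy, scipy, OpenCV 4.12 (cv2) and the standard library are available. Lean on these libraries where they do the work, as an engineer would, in place of code of your own. Each camera call takes 0.05 s, during which the arm holds its last target.

## Working session

There is one attempt and no reset: what is moved stays moved. The work goes in short steps, Python scripts to look and compute and a tool call to move; the robot and the scene stay as the last step left them, time stands still between calls to the robot, and variables do not carry over. Pictures are saved under pics/ and viewed, and the job is handed in when it is done.

Besides the shell and the picture viewer there is one more tool, called after "Call:" as name([rows], argument=value, ...), one row to a line, values as JSON. play_rows: Moves the arm, as the interface text tells. Its arguments: {"type":"object","properties":{"steps":{"type":"array","items":{"type":"object","properties":{"claw":{"type":"number"},"tx":{"type":"number"},"ty":{"type":"number"},"tz":{"type":"number"},"ax":{"type":"number"},"ay":{"type":"number"},"az":{"type":"number"}}}},"grip_force":{"type":"number"}},"required":["steps"]}

```bash
ls; mkdir -p pics
cat > h.py <<'E'
import numpy as np, cv2
from scipy.spatial.transform import Rotation as R
from plant import ctrl, cams
def grab(name):
    s=ctrl.get_state(); im,d=cams.read_camera(name); m=cams.camera_model(name)
    K=np.array(m["intrinsics"])
    if name=="wrist":
        T=np.eye(4);T[:3,:3]=R.from_quat(s["tcp_rot"]).as_matrix();T[:3,3]=s["eef_pos"]
        W=T@np.array(m["tool_from_camera"])
    else:
        C=np.eye(4);C[:3,:3]=cv2.Rodrigues(np.array(m["rvec"],float))[0];C[:3,3]=np.ravel(m["tvec"]);W=np.linalg.inv(C)
    v,u=np.indices(d.shape)
    P=np.stack([(u-K[0,2])/K[0,0]*d,(v-K[1,2])/K[1,1]*d,d],-1)
    P=P@W[:3,:3].T+W[:3,3]; P[d==0]=np.nan
    return s,im,d,P
E
python3 - <<'E'
from h import *
for n in ["scene","side","wrist"]:
    s,im,d,P=grab(n); cv2.imwrite(f"pics/{n}0.png",im); np.save(f"/tmp/{n}0.npy",P)
print(s)
E
```

```text
pics
{'time': 0.1, 'qpos': array([ 9.78992943e-01,  2.87089966e-01,  1.57804906e+00,  1.41481803e-07,
        1.27860956e+00, -1.49975872e-01]), 'dq': array([-0.00059552, -0.00232289, -0.00316023,  0.00068009,  0.00227777,
       -0.00141866]), 'joint_efforts': array([ 1.00337580e-03, -4.07297730e+01, -2.93697667e+01, -1.57475197e-04,
        3.37445708e-03, -1.80350344e-05]), 'eef_pos': array([0.28824276, 0.60969404, 0.23006691]), 'tcp_rot': array([ 0.6906324 , -0.15521837,  0.15466574, -0.68921162]), 'contact_force': array([ 0.06719682, -0.13543432, -0.52305223]), 'wrist_torque': array([ 0.04046684, -0.0303527 ,  0.00967138]), 'opening': 0.9970412966654226}
```

View pics/scene0.png

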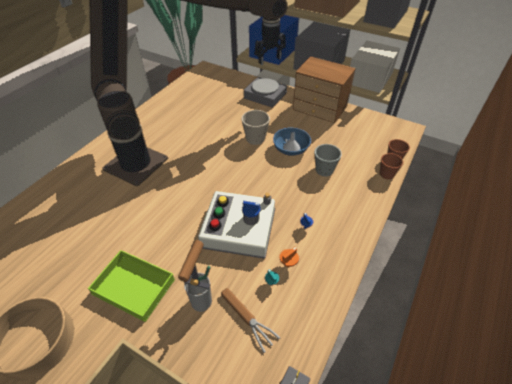

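View pics/side0.png

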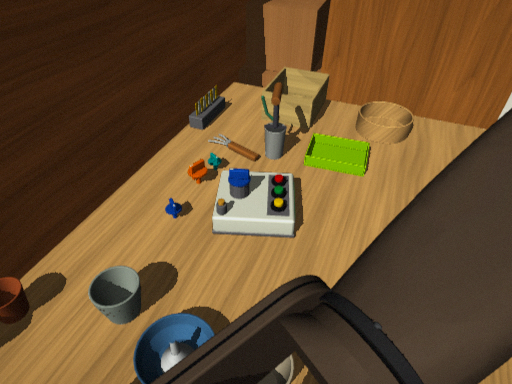

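View pics/wrist0.png

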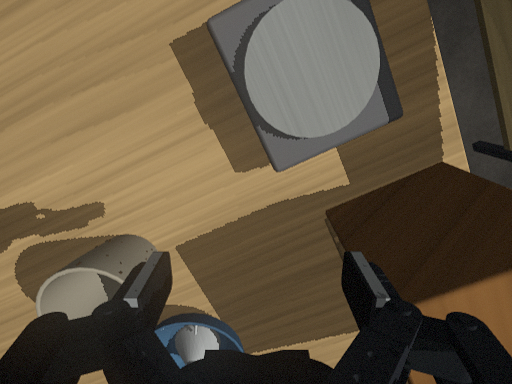

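Scene view: the mister is at about (240,222), with keys yellow (223,200), green (219,211) and red (215,224) on its front. Four things could be taken for the cap:
- Blue on the neck at (251,209)
- Small blue on the bench at (307,221)
- Orange at (289,257)
- Turquoise at (272,276)

I choose the blue one on the neck, which is the larger, and will check it in a close crop while measuring.

Run:
```python
from h import *
a=cv2.imread("pics/scene0.png");b=cv2.imread("pics/side0.png")
c1=cv2.resize(a[170:290,190:320],None,fx=3,fy=3,interpolation=cv2.INTER_CUBIC);c2=cv2.resize(b[140:260,190:320],None,fx=3,fy=3,interpolation=cv2.INTER_CUBIC)
cv2.imwrite("pics/crop0.png",np.hstack([c1,c2]))
for n,im in (("scene",a),("side",b)):
    P=np.load(f"/tmp/{n}0.npy"); hsv=cv2.cvtColor(im,cv2.COLOR_BGR2HSV)
    h,s,v=[hsv[...,i].astype(int) for i in range(3)]
    on=np.zeros(h.shape,bool)
    sl=(slice(170,290),slice(190,320)) if n=="scene" else (slice(140,260),slice(190,320))
    on[sl]=True
    for nm,m in dict(red=((h<6)|(h>174))&(s>150)&(v>80),yel=(h>22)&(h<34)&(s>150),gre=(h>50)&(h<80)&(s>120),blu=(h>105)&(h<130)&(s>120)).items():
        m=m&on&np.isfinite(P[...,2])&(P[...,2]>.06)
        q=P[m]
        if not len(q): continue
        zt=np.percentile(q[:,2],95)
        t=q[q[:,2]>zt-.003]
        print(n,nm,len(q),"zq",np.percentile(q[:,2],[5,50,95]).round(3),"top mean",t.mean(0).round(4),"ext",np.ptp(t,axis=0).round(3),len(t))
    # tank top
    m=on&(np.abs(P[...,2]-.064)<.006)&(s<60)
    q=P[m][:,:2].astype(np.float32); print(n,"tank",len(q),cv2.minAreaRect(q), np.median(P[m][:,2]))
```

```text
scene red 53 zq [0.079 0.086 0.09 ] top mean [ 0.4976 -0.1411  0.0891] ext [0.021 0.024 0.005] 21
scene yel 41 zq [0.077 0.086 0.092] top mean [ 0.4627 -0.0466  0.0908] ext [0.018 0.016 0.004] 10
scene gre 47 zq [0.079 0.087 0.09 ] top mean [ 0.4806 -0.0914  0.0883] ext [0.02  0.024 0.004] 22
scene blu 208 zq [0.115 0.122 0.147] top mean [ 0.5829 -0.0586  0.1462] ext [0.04  0.015 0.005] 27
scene tank 2464 ((0.6245418787002563, -0.1317289173603058), (0.33631661534309387, 0.3830440640449524), 18.829801559448242) 0.06456360530533689
side red 54 zq [0.075 0.085 0.088] top mean [ 0.4933 -0.136   0.0863] ext [0.021 0.022 0.003] 30
side yel 87 zq [0.068 0.084 0.087] top mean [ 0.46   -0.0383  0.0862] ext [0.023 0.024 0.004] 41
side gre 85 zq [0.07  0.083 0.087] top mean [ 0.4764 -0.0871  0.0862] ext [0.022 0.019 0.004] 36
side blu 340 zq [0.112 0.123 0.145] top mean [ 0.5779 -0.0512  0.1446] ext [0.047 0.022 0.005] 51
side tank 2725 ((0.565198540687561, -0.14603328704833984), (0.21756207942962646, 0.38062283396720886), 19.211484909057617) 0.06281329244333922
```

View pics/crop0.png

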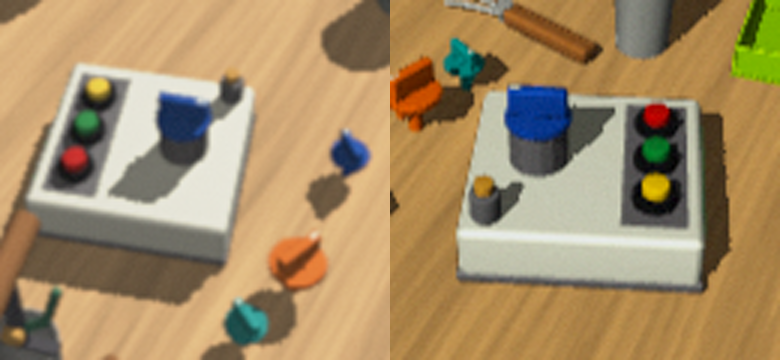

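```bash
cat >> h.py <<'E'
def toolR(psi):
    # tool y down, tool z horizontal at world yaw psi
    z=np.array([np.cos(psi),np.sin(psi),0]); y=np.array([0,0,-1.]); x=np.cross(y,z)
    return np.stack([x,y,z],1)
def move(p,psi,s=None):
    s=s or ctrl.get_state()
    A=R.from_quat(s["tcp_rot"]); 
    t=A.inv().apply(np.array(p)-s["eef_pos"])*100
    r=(A.inv()*R.from_matrix(toolR(psi))).as_rotvec(degrees=True)
    print("t cm",t.round(2),"rot deg",r.round(2),"tilt z/y",A.as_matrix()[:,1].round(3),"psi",np.degrees(np.arctan2(*A.as_matrix()[[1,0],2])).round(2))
E
python3 - <<'E'
from h import *
P=np.load("/tmp/scene0.npy")
for u,v in [(190,262),(200,290),(196,278)]: print(P[v,u])
Q=P[235:315,175:215].reshape(-1,3); q=Q[Q[:,2]>.18]; print("handle",q.min(0),q.max(0))
y=np.radians(19.4)
for d in (0,90,180,-90): move([.50,-.07,.33],y+np.radians(d))
E
```

```text
[ 0.59448256 -0.36531762  0.24149233]
[ 0.56884028 -0.33265868  0.01640481]
[ 0.59388688 -0.3585955   0.15159502]
handle [ 0.56389105 -0.41125028  0.18015492] [ 0.63549873 -0.30039816  0.24867063]
t cm [ 48.2   -9.9  -52.42] rot deg [1.100e-01 4.529e+01 3.000e-02] tilt z/y [-0.001 -0.002 -1.   ] psi 64.69
t cm [ 48.2   -9.9  -52.42] rot deg [  0.1  -44.71  -0.06] tilt z/y [-0.001 -0.002 -1.   ] psi 64.69
t cm [ 48.2   -9.9  -52.42] rot deg [ 3.0000e-02 -1.3471e+02 -1.4000e-01] tilt z/y [-0.001 -0.002 -1.   ] psi 64.69
t cm [ 48.2   -9.9  -52.42] rot deg [7.0000e-02 1.3529e+02 1.2000e-01] tilt z/y [-0.001 -0.002 -1.   ] psi 64.69
```

Call:
play_rows([
  {"claw":0,"tx":0,"ty":-8,"tz":0},
  {"claw":0,"tx":0,"ty":-10,"tz":0},
  {"tx":48.2,"ty":-10,"tz":-52.4,"ay":135.3},
  {"tx":48.2,"ty":-10,"tz":-52.4,"ay":135.3},
  {"tx":48.2,"ty":-10,"tz":-52.4,"ay":135.3},
  {"tx":48.2,"ty":-10,"tz":-52.4,"ay":135.3},
  {"tx":48.2,"ty":-10,"tz":-52.4,"ay":135.3},
  {"tx":48.2,"ty":-10,"tz":-52.4,"ay":135.3},
  {"tx":48.2,"ty":-10,"tz":-52.4,"ay":135.3},
  {"tx":48.2,"ty":-10,"tz":-52.4,"ay":135.3},
  {"tx":48.2,"ty":-10,"tz":-52.4,"ay":135.3},
  {"tx":48.2,"ty":-10,"tz":-52.4,"ay":135.3},
])

```text
invalid input at $.steps[0]: expected keys claw, tx, ty, tz, ax, ay, az
```

Run:
```python
from h import *
s=ctrl.get_state();print(s["qpos"].round(3),s["eef_pos"])
move([.50,-.07,.33],np.radians(-70.6))
```

```text
[ 0.979  0.287  1.578  0.     1.279 -0.15 ] [0.28828393 0.60976331 0.23020568]
t cm [ 48.2   -9.9  -52.42] rot deg [7.0000e-02 1.3529e+02 1.2000e-01] tilt z/y [-0.001 -0.002 -1.   ] psi 64.69
```

Call:
play_rows([
  {"claw":0,"tx":0,"ty":-8,"tz":0,"ax":0,"ay":0,"az":0},
  {"claw":0,"tx":0,"ty":-10,"tz":0,"ax":0,"ay":0,"az":0},
  {"claw":0,"tx":48.2,"ty":-10,"tz":-52.4,"ax":0,"ay":135.3,"az":0},
  {"claw":0,"tx":48.2,"ty":-10,"tz":-52.4,"ax":0,"ay":135.3,"az":0},
  {"claw":0,"tx":48.2,"ty":-10,"tz":-52.4,"ax":0,"ay":135.3,"az":0},
  {"claw":0,"tx":48.2,"ty":-10,"tz":-52.4,"ax":0,"ay":135.3,"az":0},
  {"claw":0,"tx":48.2,"ty":-10,"tz":-52.4,"ax":0,"ay":135.3,"az":0},
  {"claw":0,"tx":48.2,"ty":-10,"tz":-52.4,"ax":0,"ay":135.3,"az":0},
  {"claw":0,"tx":48.2,"ty":-10,"tz":-52.4,"ax":0,"ay":135.3,"az":0},
  {"claw":0,"tx":48.2,"ty":-10,"tz":-52.4,"ax":0,"ay":135.3,"az":0},
  {"claw":0,"tx":48.2,"ty":-10,"tz":-52.4,"ax":0,"ay":135.3,"az":0},
  {"claw":0,"tx":48.2,"ty":-10,"tz":-52.4,"ax":0,"ay":135.3,"az":0},
])

```text
time: 1.15
eef_pos: [0.4123, 0.2106, 0.3243]
tcp_rot: [0.467, -0.531, 0.531, -0.467]
contact_force: [-0.2, 0.5, 0.0]
opening: 0.001
```

Run:
```python
from h import *
s=ctrl.get_state();print(s["qpos"].round(3),s["eef_pos"])
move([.50,-.07,.33],np.radians(-70.6))
```

```text
[ 0.253 -0.258  1.96   0.     1.44   0.379] [0.41225142 0.21058681 0.32430614]
t cm [26.72 -0.57 12.25] rot deg [-1.000e-02  6.334e+01 -1.000e-02] tilt z/y [ 0.  0. -1.] psi -7.26
```

Call:
play_rows([
  {"claw":0,"tx":26.7,"ty":-0.6,"tz":12.2,"ax":0,"ay":63.3,"az":0},
  {"claw":0,"tx":26.7,"ty":-0.6,"tz":12.2,"ax":0,"ay":63.3,"az":0},
  {"claw":0,"tx":26.7,"ty":-0.6,"tz":12.2,"ax":0,"ay":63.3,"az":0},
  {"claw":0,"tx":26.7,"ty":-0.6,"tz":12.2,"ax":0,"ay":63.3,"az":0},
  {"claw":0,"tx":26.7,"ty":-0.6,"tz":12.2,"ax":0,"ay":63.3,"az":0},
  {"claw":0,"tx":26.7,"ty":-0.6,"tz":12.2,"ax":0,"ay":63.3,"az":0},
  {"claw":0,"tx":26.7,"ty":-0.6,"tz":12.2,"ax":0,"ay":63.3,"az":0},
  {"claw":0,"tx":26.7,"ty":-0.6,"tz":12.2,"ax":0,"ay":63.3,"az":0},
  {"claw":0,"tx":26.7,"ty":-0.6,"tz":12.2,"ax":0,"ay":63.3,"az":0},
  {"claw":0,"tx":26.7,"ty":-0.6,"tz":12.2,"ax":0,"ay":63.3,"az":0},
  {"claw":0,"tx":26.7,"ty":-0.6,"tz":12.2,"ax":0,"ay":63.3,"az":0},
  {"claw":0,"tx":26.7,"ty":-0.6,"tz":12.2,"ax":0,"ay":63.3,"az":0},
])

```text
time: 2.15
eef_pos: [0.5011, -0.0669, 0.3302]
tcp_rot: [-0.122, 0.696, -0.696, 0.122]
contact_force: [0.0, -0.3, -0.4]
opening: 0.005
```

Run:
```python
from h import *
s,im,d,P=grab("wrist"); cv2.imwrite("pics/wrist1.png",im); np.save("/tmp/wrist1.npy",P)
print(s["time"],s["qpos"].round(3),s["eef_pos"],cams.camera_model("wrist"))
```

```text
2.15 [-0.334 -0.156  1.864 -0.     1.434  0.889] [ 0.50111917 -0.06693284  0.33024458] {'intrinsics': array([[300.91375766,   0.        , 256.36073595],
       [  0.        , 300.91375766, 191.07626025],
       [  0.        ,   0.        ,   1.        ]]), 'tool_from_camera': array([[-4.62808821e-04,  9.44957022e-01,  3.27194152e-01,
        -8.51496273e-02],
       [ 4.69619977e-04, -3.27193945e-01,  9.44957090e-01,
        -1.42772735e-01],
       [ 9.99999783e-01,  5.90991387e-04, -2.92342451e-04,
         3.29213662e-04],
       [ 0.00000000e+00,  0.00000000e+00,  0.00000000e+00,
         1.00000000e+00]])}
```

View pics/wrist1.png

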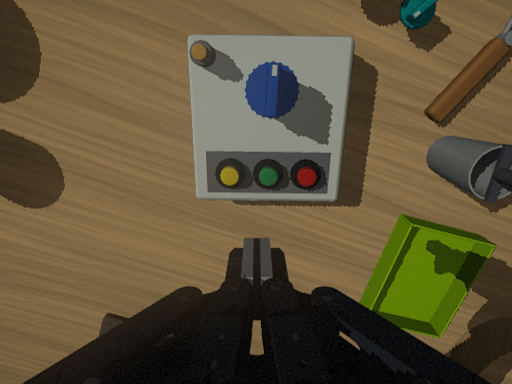

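The wrist view shows the mister squarely. Yellow is at (230,175), green (267,175), red (306,175), and the large blue cap is on the neck at (272,88) with its white mark pointing away (+x).

```bash
cat >> h.py <<'E'
def segs(im,P,on):
    hsv=cv2.cvtColor(im,cv2.COLOR_BGR2HSV); h,s,v=[hsv[...,i].astype(int) for i in range(3)]
    return dict(red=((h<6)|(h>174))&(s>150)&(v>60)&on,yel=(h>20)&(h<34)&(s>150)&on,gre=(h>50)&(h<80)&(s>120)&on,blu=(h>105)&(h<130)&(s>120)&on)
E
python3 - <<'E'
from h import *
im=cv2.imread("pics/wrist1.png");P=np.load("/tmp/wrist1.npy")
on=np.zeros(P.shape[:2],bool); on[50:200,195:345]=True
M=segs(im,P,on&(P[...,2]>.07)); C={}
for n,m in M.items():
    q=P[m]; zt=np.percentile(q[:,2],90); t=q[abs(q[:,2]-(zt if n=="blu" else np.median(q[:,2])))<.003]
    C[n]=(t[:,:2].min(0)+t[:,:2].max(0))/2
    print(n,len(q),np.percentile(q[:,2],[5,50,95]).round(4),"mean",t.mean(0).round(4),"mid",C[n].round(4),np.ptp(t,axis=0).round(3),cv2.minAreaRect(t[:,:2].astype(np.float32)))
q=P[M["blu"]];dd=q[(q[:,2]<.128)&(q[:,2]>.105)];print("disc",cv2.minEnclosingCircle(dd[:,:2].astype(np.float32)),np.median(dd[:,2]))
hsv=cv2.cvtColor(im,cv2.COLOR_BGR2HSV)
m=(np.abs(P[...,2]-.064)<.004); m[210:]=0; m[:30]=0; m[:,:180]=0; m[:,360:]=0
c=max(cv2.findContours(m.astype(np.uint8),0,1)[0],key=cv2.contourArea)[:,0]
print("tank",cv2.minAreaRect(P[c[:,1],c[:,0],:2].astype(np.float32)),np.median(P[m][:,2]))
v=C["yel"]-C["red"];print("row",np.linalg.norm(v),np.degrees(np.arctan2(-v[0],v[1])))
E
```

```text
red 301 [0.0796 0.0868 0.0882] mean [ 0.4969 -0.1401  0.0869] mid [ 0.4966 -0.1404] [0.024 0.024 0.005] ((0.49661219120025635, -0.14042925834655762), (0.024447541683912277, 0.02373395301401615), 66.11102294921875)
yel 290 [0.0799 0.0869 0.0885] mean [ 0.4631 -0.0424  0.087 ] mid [ 0.4629 -0.0425] [0.025 0.024 0.005] ((0.46280959248542786, -0.04279422014951706), (0.023959090933203697, 0.02397535741329193), 61.931129455566406)
gre 273 [0.082  0.0871 0.0885] mean [ 0.4801 -0.091   0.0871] mid [ 0.4799 -0.0912] [0.024 0.024 0.005] ((0.4796084463596344, -0.09161774814128876), (0.023380277678370476, 0.02326943725347519), 38.58695602416992)
blu 2057 [0.1171 0.1187 0.1468] mean [ 0.5817 -0.0553  0.146 ] mid [ 0.5832 -0.0549] [0.052 0.025 0.005] ((0.5834503769874573, -0.05513754487037659), (0.052974212914705276, 0.012881037779152393), 18.59412384033203)
disc ((0.5837368965148926, -0.05541403591632843), 0.030220651999115944) 0.11830178502421856
tank ((0.5407528877258301, -0.07025212049484253), (0.21729661524295807, 0.20725421607494354), 19.230409622192383) 0.0643269274075019
row 0.10354834582315249 18.997656715816806
```

Run:
```python
from h import *
move([.4968,-.1402,.100],np.radians(-70.9))
```

```text
t cm [ 2.91 23.03  6.76] rot deg [0.   0.83 0.  ] tilt z/y [-0.  0. -1.] psi -70.07
```

Call:
play_rows([
  {"claw":0,"tx":2.9,"ty":0,"tz":6.7,"ax":0,"ay":0.8,"az":0},
  {"claw":0,"tx":2.9,"ty":4,"tz":6.7,"ax":0,"ay":0.8,"az":0},
  {"claw":0,"tx":2.9,"ty":8,"tz":6.7,"ax":0,"ay":0.8,"az":0},
  {"claw":0,"tx":2.9,"ty":12,"tz":6.7,"ax":0,"ay":0.8,"az":0},
  {"claw":0,"tx":2.9,"ty":16,"tz":6.7,"ax":0,"ay":0.8,"az":0},
  {"claw":0,"tx":2.9,"ty":20,"tz":6.7,"ax":0,"ay":0.8,"az":0},
  {"claw":0,"tx":2.9,"ty":22,"tz":6.7,"ax":0,"ay":0.8,"az":0},
  {"claw":0,"tx":2.9,"ty":22,"tz":6.7,"ax":0,"ay":0.8,"az":0},
  {"claw":0,"tx":2.9,"ty":22,"tz":6.7,"ax":0,"ay":0.8,"az":0},
])

```text
time: 2.95
eef_pos: [0.4961, -0.1394, 0.1097]
tcp_rot: [-0.118, 0.698, -0.697, 0.116]
contact_force: [0.0, 0.1, 0.8]
opening: -0.0
```

Run:
```python
from h import *
s=ctrl.get_state();print(s["eef_pos"],s["contact_force"])
move([.4968,-.1402,.080],np.radians(-70.9))
```

```text
[ 0.49614211 -0.13936763  0.10969411] [0.0142972  0.11208475 0.81867945]
t cm [-0.04  2.97  0.11] rot deg [ 0.1  -0.03  0.1 ] tilt z/y [-0.002  0.001 -1.   ] psi -70.93
```

Call:
play_rows([
  {"claw":0,"tx":0,"ty":1,"tz":0.1,"ax":0,"ay":0,"az":0},
  {"claw":0,"tx":0,"ty":2,"tz":0.1,"ax":0,"ay":0,"az":0},
  {"claw":0,"tx":0,"ty":2.4,"tz":0.1,"ax":0,"ay":0,"az":0},
  {"claw":0,"tx":0,"ty":2.7,"tz":0.1,"ax":0,"ay":0,"az":0},
  {"claw":0,"tx":0,"ty":2.9,"tz":0.1,"ax":0,"ay":0,"az":0},
  {"claw":0,"tx":0,"ty":2.9,"tz":0.1,"ax":0,"ay":0,"az":0},
  {"claw":0,"tx":0,"ty":2.9,"tz":0.1,"ax":0,"ay":0,"az":0},
])

```text
time: 3.53
eef_pos: [0.4976, -0.1413, 0.0823]
tcp_rot: [0.116, -0.697, 0.698, -0.117]
contact_force: [-0.8, -0.1, 3.6]
opening: -0.002
```

Call:
play_rows([
  {"claw":0,"tx":0,"ty":0.2,"tz":0,"ax":0,"ay":0,"az":0},
  {"claw":0,"tx":0,"ty":0.3,"tz":0,"ax":0,"ay":0,"az":0},
  {"claw":0,"tx":0,"ty":0.3,"tz":0,"ax":0,"ay":0,"az":0},
])

```text
time: 3.78
eef_pos: [0.4977, -0.1414, 0.08]
tcp_rot: [0.116, -0.697, 0.698, -0.117]
contact_force: [-1.7, 1.5, 8.4]
opening: 0.003
```

Call:
play_rows([
  {"claw":0,"tx":0,"ty":0.1,"tz":0,"ax":0,"ay":0,"az":0},
  {"claw":0,"tx":0,"ty":0.1,"tz":0,"ax":0,"ay":0,"az":0},
])

```text
time: 3.95
eef_pos: [0.4977, -0.1414, 0.0799]
tcp_rot: [0.117, -0.697, 0.698, -0.117]
contact_force: [-4.4, 3.0, 14.4]
opening: -0.001
```

Run:
```python
from h import *
s=ctrl.get_state();print(s["time"],s["eef_pos"],s["contact_force"])
move([.4630,-.0424,s["eef_pos"][2]],np.radians(-70.9))
move([.48,-.0911,s["eef_pos"][2]],np.radians(-70.9))
```

```text
3.95 [ 0.49769462 -0.14139112  0.07987188] [-4.37088368  2.95102205 14.38768125]
t cm [  0.06  -0.   -10.49] rot deg [-0.02 -0.12 -0.01] tilt z/y [ 0. -0. -1.] psi -71.02
t cm [ 0.04 -0.   -5.33] rot deg [-0.02 -0.12 -0.01] tilt z/y [ 0. -0. -1.] psi -71.02
```

Red is bottomed: the force rises while z stays at 0.080. Let it up and go over to yellow.

Call:
play_rows([
  {"claw":0,"tx":0,"ty":-1,"tz":0,"ax":0,"ay":0,"az":0},
  {"claw":0,"tx":0,"ty":-3,"tz":0,"ax":0,"ay":0,"az":0},
  {"claw":0,"tx":0,"ty":-3,"tz":0,"ax":0,"ay":0,"az":0},
  {"claw":0,"tx":0,"ty":-3,"tz":-4,"ax":0,"ay":0,"az":0},
  {"claw":0,"tx":0,"ty":-3,"tz":-8,"ax":0,"ay":0,"az":0},
  {"claw":0,"tx":0,"ty":-3,"tz":-10.5,"ax":0,"ay":0,"az":0},
  {"claw":0,"tx":0,"ty":-3,"tz":-10.5,"ax":0,"ay":0,"az":0},
  {"claw":0,"tx":0,"ty":-3,"tz":-10.5,"ax":0,"ay":0,"az":0},
])

```text
time: 4.62
eef_pos: [0.4618, -0.0407, 0.1063]
tcp_rot: [-0.118, 0.697, -0.697, 0.117]
contact_force: [0.3, -0.3, -0.6]
opening: -0.003
```

Run:
```python
from h import *
s,im,d,P=grab("wrist");print(s["eef_pos"],s["contact_force"]);cv2.imwrite("pics/wrist2.png",im)
on=np.zeros(P.shape[:2],bool); on[:240]=1
for n,m in segs(im,P,on&(P[...,2]>.07)&(P[...,2]<.1)).items(): print(n,m.sum(),np.median(P[m],0) if m.any() else 0)
move([.4630,-.0424,.0787],np.radians(-70.9))
```

```text
[ 0.46184126 -0.04066573  0.1062933 ] [ 0.28093381 -0.32747445 -0.61298908]
red 1168 [ 0.50084113 -0.13452132  0.08638843]
yel 991 [ 0.4686549  -0.03998013  0.08660197]
gre 1193 [ 0.48492336 -0.08772319  0.08632646]
blu 102 [ 0.5007086  -0.12308918  0.07580586]
t cm [-0.02  2.8   0.09] rot deg [-0.01 -0.07  0.02] tilt z/y [-0. -0. -1.] psi -70.97
```

View pics/wrist2.png

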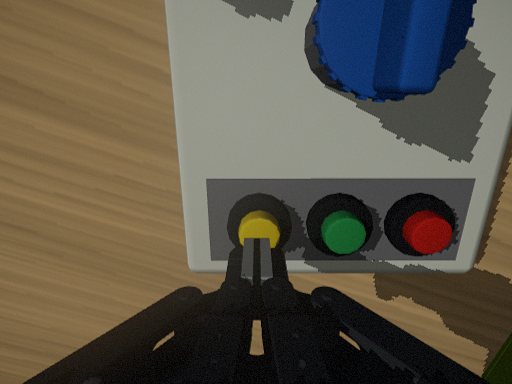

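Red stands back up at z 0.086, and the closed fingertip (258,245) is over the yellow key (259,228).

Call:
play_rows([
  {"claw":0,"tx":0,"ty":1,"tz":0.1,"ax":0,"ay":0,"az":0},
  {"claw":0,"tx":0,"ty":1.6,"tz":0.1,"ax":0,"ay":0,"az":0},
  {"claw":0,"tx":0,"ty":2.0,"tz":0.1,"ax":0,"ay":0,"az":0},
  {"claw":0,"tx":0,"ty":2.4,"tz":0.1,"ax":0,"ay":0,"az":0},
  {"claw":0,"tx":0,"ty":2.7,"tz":0.1,"ax":0,"ay":0,"az":0},
  {"claw":0,"tx":0,"ty":2.7,"tz":0.1,"ax":0,"ay":0,"az":0},
  {"claw":0,"tx":0,"ty":2.7,"tz":0.1,"ax":0,"ay":0,"az":0},
])

```text
time: 5.25
eef_pos: [0.4631, -0.0434, 0.0805]
tcp_rot: [0.117, -0.697, 0.698, -0.116]
contact_force: [-2.9, -1.3, 3.8]
opening: 0.0
```

Call:
play_rows([
  {"claw":0,"tx":0,"ty":0.1,"tz":0,"ax":0,"ay":0,"az":0},
  {"claw":0,"tx":0,"ty":0.2,"tz":0,"ax":0,"ay":0,"az":0},
  {"claw":0,"tx":0,"ty":0.2,"tz":0,"ax":0,"ay":0,"az":0},
  {"claw":0,"tx":0,"ty":0.2,"tz":0,"ax":0,"ay":0,"az":0},
])

```text
time: 5.58
eef_pos: [0.4633, -0.0433, 0.0799]
tcp_rot: [0.117, -0.697, 0.698, -0.116]
contact_force: [-5.8, -1.5, 12.0]
opening: 0.001
```

Yellow is bottomed at 0.0799 with 12 N. Next, up and over to green (tz +5.2).

Call:
play_rows([
  {"claw":0,"tx":0,"ty":-1,"tz":0,"ax":0,"ay":0,"az":0},
  {"claw":0,"tx":0,"ty":-2.5,"tz":0,"ax":0,"ay":0,"az":0},
  {"claw":0,"tx":0,"ty":-2.5,"tz":0,"ax":0,"ay":0,"az":0},
  {"claw":0,"tx":0,"ty":-2.5,"tz":3,"ax":0,"ay":0,"az":0},
  {"claw":0,"tx":0,"ty":-2.5,"tz":5.1,"ax":0,"ay":0,"az":0},
  {"claw":0,"tx":0,"ty":-2.5,"tz":5.1,"ax":0,"ay":0,"az":0},
  {"claw":0,"tx":0,"ty":-2.5,"tz":5.1,"ax":0,"ay":0,"az":0},
])

```text
time: 6.17
eef_pos: [0.4798, -0.0914, 0.1028]
tcp_rot: [-0.116, 0.698, -0.697, 0.116]
contact_force: [0.1, -0.4, -0.1]
opening: 0.002
```

Run:
```python
from h import *
s,im,d,P=grab("wrist");print(s["eef_pos"],s["contact_force"]);cv2.imwrite("pics/wrist3.png",im)
on=np.zeros(P.shape[:2],bool); on[:240]=1
for n,m in segs(im,P,on&(P[...,2]>.07)&(P[...,2]<.1)).items(): print(n,m.sum(),np.median(P[m],0) if m.any() else 0)
move([.48,-.0913,.0795],np.radians(-70.9))
```

```text
[ 0.47977363 -0.09137151  0.1027571 ] [ 0.14789215 -0.3973663  -0.13113051]
red 957 [ 0.50225997 -0.13556769  0.08652169]
yel 889 [ 0.46963988 -0.04094179  0.08659106]
gre 844 [ 0.48636662 -0.08827702  0.08657349]
blu 18 [ 0.50798216 -0.14933013  0.07602774]
t cm [-0.05  2.3   0.08] rot deg [ 0.08 -0.19  0.04] tilt z/y [-0.001  0.001 -1.   ] psi -71.09
```

Call:
play_rows([
  {"claw":0,"tx":0,"ty":1,"tz":0,"ax":0,"ay":0,"az":0},
  {"claw":0,"tx":0,"ty":1.5,"tz":0,"ax":0,"ay":0,"az":0},
  {"claw":0,"tx":0,"ty":1.9,"tz":0,"ax":0,"ay":0,"az":0},
  {"claw":0,"tx":0,"ty":2.2,"tz":0,"ax":0,"ay":0,"az":0},
  {"claw":0,"tx":0,"ty":2.4,"tz":0,"ax":0,"ay":0,"az":0},
  {"claw":0,"tx":0,"ty":2.4,"tz":0,"ax":0,"ay":0,"az":0},
  {"claw":0,"tx":0,"ty":2.4,"tz":0,"ax":0,"ay":0,"az":0},
])

```text
time: 6.8
eef_pos: [0.4791, -0.0902, 0.08]
tcp_rot: [-0.117, 0.698, -0.697, 0.116]
contact_force: [-4.4, 2.7, 8.8]
opening: -0.002
```

Call:
play_rows([
  {"claw":0,"tx":0,"ty":0.1,"tz":0,"ax":0,"ay":0,"az":0},
  {"claw":0,"tx":0,"ty":0.1,"tz":0,"ax":0,"ay":0,"az":0},
])

```text
time: 6.97
eef_pos: [0.4792, -0.0901, 0.0799]
tcp_rot: [-0.118, 0.698, -0.697, 0.116]
contact_force: [-5.9, 3.7, 12.9]
opening: 0.001
```

Call:
play_rows([
  {"claw":0,"tx":0,"ty":-1,"tz":0,"ax":0,"ay":0,"az":0},
  {"claw":0,"tx":0,"ty":-3,"tz":0,"ax":0,"ay":0,"az":0},
  {"claw":0,"tx":0,"ty":-7,"tz":0,"ax":0,"ay":0,"az":0},
  {"claw":4.5,"tx":0,"ty":-11,"tz":0,"ax":0,"ay":0,"az":0},
  {"claw":4.5,"tx":0,"ty":-11,"tz":0,"ax":0,"ay":0,"az":0},
  {"claw":4.5,"tx":4,"ty":-11,"tz":0,"ax":0,"ay":0,"az":0},
  {"claw":4.5,"tx":4,"ty":-11,"tz":0,"ax":0,"ay":0,"az":0},
])

```text
time: 7.55
eef_pos: [0.4378, -0.1037, 0.1865]
tcp_rot: [-0.118, 0.698, -0.697, 0.115]
contact_force: [0.1, -0.2, -1.9]
opening: 0.523
```

Run:
```python
from h import *
s,im,d,P=grab("wrist");print(s["time"],s["eef_pos"],s["contact_force"],s["opening"]);cv2.imwrite("pics/wrist4.png",im)
on=np.zeros(P.shape[:2],bool); on[:260]=1
for n,m in segs(im,P,on&(P[...,2]>.07)).items():
  if not m.any(): continue
  q=P[m];print(n,m.sum(),np.median(q,0))
  if n=="blu":
    q=q[np.hypot(*(q[:,:2]-[.583,-.055]).T)<.045]
    t=q[q[:,2]>.143];print("bar",t.mean(0),cv2.minAreaRect(t[:,:2].astype(np.float32)))
    t=q[(q[:,2]>.114)&(q[:,2]<.122)];print("disc",cv2.minEnclosingCircle(t[:,:2].astype(np.float32)))
move([.5833,-.0553,.20],np.radians(-71.3))
```

```text
7.55 [ 0.43778405 -0.10369529  0.18647307] [ 0.12233449 -0.1990203  -1.90992301] 0.5234946437969383
red 825 [ 0.49744843 -0.13902244  0.08696783]
yel 774 [ 0.4631805  -0.04250058  0.08708266]
gre 763 [ 0.48030508 -0.09100819  0.08701817]
blu 997 [ 0.55951902 -0.06543631  0.11829465]
bar [ 0.5587154  -0.06329572  0.14514646] ((0.558668315410614, -0.06349831819534302), (0.002797606633976102, 0.012303546071052551), 19.60531234741211)
disc ((0.5652743577957153, -0.06185278668999672), 0.02303272671997547)
t cm [-15.16  -1.32   0.07] rot deg [0.06 0.2  0.09] tilt z/y [-0.002  0.    -1.   ] psi -71.1
```

View pics/wrist4.png

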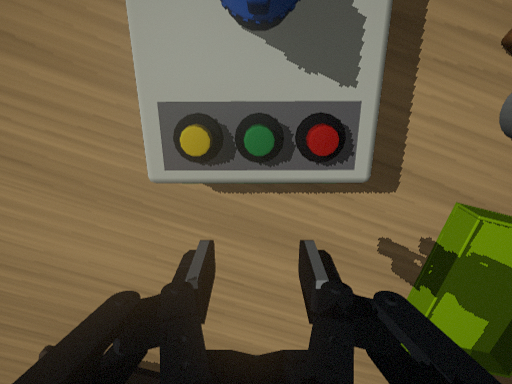

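All three keys are up again (z 0.087). tx + pointed away from the cap, so I'll go -15.2 to get above it.

Call:
play_rows([
  {"claw":4.5,"tx":-3,"ty":-1.3,"tz":0.1,"ax":0,"ay":0,"az":0},
  {"claw":4.5,"tx":-7,"ty":-1.3,"tz":0.1,"ax":0,"ay":0,"az":0},
  {"claw":4.5,"tx":-11,"ty":-1.3,"tz":0.1,"ax":0,"ay":0,"az":0},
  {"claw":4.5,"tx":-14,"ty":-1.3,"tz":0.1,"ax":0,"ay":0,"az":0},
  {"claw":4.5,"tx":-15.2,"ty":-1.3,"tz":0.1,"ax":0,"ay":0,"az":0},
  {"claw":4.5,"tx":-15.2,"ty":-1.3,"tz":0.1,"ax":0,"ay":0,"az":0},
  {"claw":4.5,"tx":-15.2,"ty":-1.3,"tz":0.1,"ax":0,"ay":0,"az":0},
  {"claw":4.5,"tx":-15.2,"ty":-1.3,"tz":0.1,"ax":0,"ay":0,"az":0},
])

```text
time: 8.27
eef_pos: [0.5855, -0.0555, 0.2009]
tcp_rot: [-0.117, 0.698, -0.697, 0.116]
contact_force: [-0.0, -0.6, -0.9]
opening: 0.531
```

Run:
```python
from h import *
s,im,d,P=grab("wrist");print(s["time"],s["eef_pos"],s["contact_force"],s["opening"]);cv2.imwrite("pics/wrist5.png",im)
on=np.zeros(P.shape[:2],bool); on[:300]=1
m=segs(im,P,on&(P[...,2]>.07))["blu"]
q=P[m]; q=q[np.hypot(*(q[:,:2]-[.583,-.055]).T)<.045]
t=q[q[:,2]>.143];print("bar",t.mean(0),cv2.minAreaRect(t[:,:2].astype(np.float32)))
t=q[(q[:,2]>.114)&(q[:,2]<.122)];print("disc",cv2.minEnclosingCircle(t[:,:2].astype(np.float32)))
move([.5833,-.0553,.121],np.radians(-71.3))
```

```text
8.2667 [ 0.58547229 -0.0554962   0.20085892] [-0.00910825 -0.63880828 -0.89437396] 0.5308426028158081
bar [ 0.58407598 -0.05576843  0.14794963] ((0.5895577073097229, -0.07232145965099335), (0.0525248683989048, 0.048613760620355606), 17.018951416015625)
disc ((0.5836297869682312, -0.05537816509604454), 0.030628595501184464)
t cm [ 0.17  8.01 -0.1 ] rot deg [0.01 0.25 0.04] tilt z/y [-0.001  0.    -1.   ] psi -71.05
```

View pics/wrist5.png

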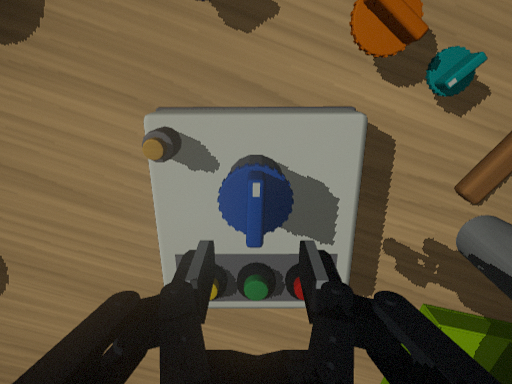

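The wrist view is centred: the bar runs (256,165)-(256,240), lined up between the fingers. Going down around it.

Call:
play_rows([
  {"claw":4.5,"tx":0.2,"ty":3,"tz":-0.1,"ax":0,"ay":0,"az":0},
  {"claw":4.5,"tx":0.2,"ty":5,"tz":-0.1,"ax":0,"ay":0,"az":0},
  {"claw":4.5,"tx":0.2,"ty":6.5,"tz":-0.1,"ax":0,"ay":0,"az":0},
  {"claw":4.5,"tx":0.2,"ty":7.3,"tz":-0.1,"ax":0,"ay":0,"az":0},
  {"claw":4.5,"tx":0.2,"ty":7.8,"tz":-0.1,"ax":0,"ay":0,"az":0},
  {"claw":4.5,"tx":0.2,"ty":7.8,"tz":-0.1,"ax":0,"ay":0,"az":0},
  {"claw":4.5,"tx":0.2,"ty":7.8,"tz":-0.1,"ax":0,"ay":0,"az":0},
])

```text
time: 8.9
eef_pos: [0.5841, -0.0556, 0.1244]
tcp_rot: [0.116, -0.697, 0.698, -0.117]
contact_force: [0.4, -0.5, 0.2]
opening: 0.528
```

Run:
```python
from h import *
s=ctrl.get_state();print(s["time"],s["eef_pos"],s["contact_force"],s["wrist_torque"])
move([.5834,-.0555,.121],np.radians(-71.3))
```

```text
8.9 [ 0.58414552 -0.05557805  0.12435037] [ 0.36388344 -0.46274113  0.20782712] [ 0.02825339  0.02746376 -0.03813495]
t cm [ 0.07  0.33 -0.03] rot deg [-0.05  0.25 -0.07] tilt z/y [ 0.001 -0.    -1.   ] psi -71.05
```

Call:
play_rows([
  {"claw":4.5,"tx":0.05,"ty":0.2,"tz":0,"ax":0,"ay":0,"az":0},
  {"claw":4.5,"tx":0.05,"ty":0.2,"tz":0,"ax":0,"ay":0,"az":0},
  {"claw":2,"tx":0.05,"ty":0.2,"tz":0,"ax":0,"ay":0,"az":0},
  {"claw":1.5,"tx":0.05,"ty":0.2,"tz":0,"ax":0,"ay":0,"az":0},
  {"claw":0.6,"tx":0.05,"ty":0.2,"tz":0,"ax":0,"ay":0,"az":0},
  {"claw":0.6,"tx":0.05,"ty":0.2,"tz":0,"ax":0,"ay":0,"az":0},
  {"claw":0.6,"tx":0.05,"ty":0.2,"tz":0,"ax":0,"ay":0,"az":0},
  {"claw":0.6,"tx":0.05,"ty":0.2,"tz":0,"ax":0,"ay":0,"az":0},
], grip_force=60)

```text
time: 9.57
eef_pos: [0.5836, -0.0554, 0.122]
tcp_rot: [0.116, -0.697, 0.698, -0.117]
contact_force: [-1.4, 1.1, 3.6]
opening: 0.14
```

Run:
```python
from h import *
s=ctrl.get_state();print(s["time"],s["eef_pos"],s["contact_force"],s["wrist_torque"],s["opening"]*85,s["qpos"])
s,im,d,P=grab("wrist");cv2.imwrite("pics/wrist6.png",im)
```

```text
9.5667 [ 0.58360336 -0.05538821  0.12199085] [-1.36226114  1.08226721  3.58861938] [ 0.08124406  0.15595178 -0.02827743] 11.890003762301438 [-2.67632851e-01  2.06622213e-01  1.88467851e+00  7.92540293e-05
  1.04968102e+00  9.71996513e-01]
```

View pics/wrist6.png

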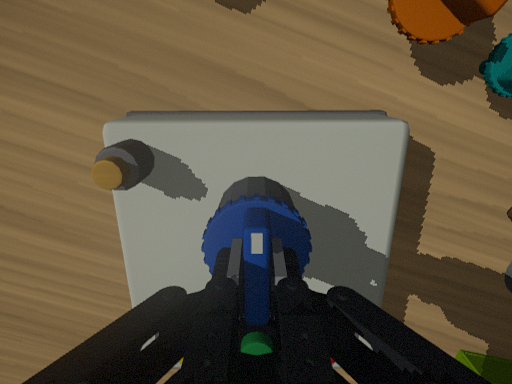

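Bar held (about 12-13 mm opening). Trying anticlockwise gently (ay negative, since tool y points down).

Call:
play_rows([
  {"claw":0.6,"tx":0,"ty":0,"tz":0,"ax":0,"ay":-2,"az":0},
  {"claw":0.6,"tx":0,"ty":0,"tz":0,"ax":0,"ay":-4,"az":0},
  {"claw":0.6,"tx":0,"ty":0,"tz":0,"ax":0,"ay":-6,"az":0},
  {"claw":0.6,"tx":0,"ty":0,"tz":0,"ax":0,"ay":-8,"az":0},
  {"claw":0.6,"tx":0,"ty":0,"tz":0,"ax":0,"ay":-8,"az":0},
])

```text
time: 10.03
eef_pos: [0.5838, -0.0555, 0.122]
tcp_rot: [0.165, -0.687, 0.688, -0.165]
contact_force: [-0.5, 0.2, 3.3]
opening: 0.141
```

```bash
cat >> h.py <<'E'
def st():
    s=ctrl.get_state();A=R.from_quat(s["tcp_rot"]).as_matrix()
    print(s["time"],s["eef_pos"].round(4),"F",s["contact_force"].round(2),"T",s["wrist_torque"].round(3),"op",round(s["opening"]*85,1),"psi",np.degrees(np.arctan2(A[1,2],A[0,2])).round(2),"q6",s["qpos"][5].round(3),"tilt",A[:,1].round(3))
E
python3 -c "from h import *; st()"
```

```text
10.0333 [ 0.5838 -0.0555  0.122 ] F [-0.5   0.21  3.26] T [ 0.111  0.069 -0.05 ] op 12.0 psi -63.0 q6 0.832 tilt [ 0.001 -0.    -1.   ]
```

Call:
play_rows([
  {"claw":0.6,"tx":0,"ty":0,"tz":0,"ax":0,"ay":-1.5,"az":0},
  {"claw":0.6,"tx":0,"ty":0,"tz":0,"ax":0,"ay":-3,"az":0},
  {"claw":0.6,"tx":0,"ty":0,"tz":0,"ax":0,"ay":-3,"az":0},
])

```text
time: 10.28
eef_pos: [0.5838, -0.0555, 0.122]
tcp_rot: [0.182, -0.683, 0.683, -0.183]
contact_force: [0.2, 0.4, 3.9]
opening: 0.133
```

```bash
python3 -c "from h import *; st()"
```

```text
10.2833 [ 0.5838 -0.0555  0.122 ] F [0.15 0.43 3.93] T [0.065 0.015 0.027] op 11.3 psi -60.06 q6 0.78 tilt [ 0.001 -0.    -1.   ]
```

Call:
play_rows([
  {"claw":0.6,"tx":0,"ty":0,"tz":0,"ax":0,"ay":-1.5,"az":0},
  {"claw":0.6,"tx":0,"ty":0,"tz":0,"ax":0,"ay":-3,"az":0},
  {"claw":0.6,"tx":0,"ty":0,"tz":0,"ax":0,"ay":-3,"az":0},
])

```text
time: 10.53
eef_pos: [0.5841, -0.0558, 0.122]
tcp_rot: [0.2, -0.678, 0.679, -0.201]
contact_force: [0.3, -1.3, 4.1]
opening: 0.138
```

```bash
python3 -c "from h import *; st()"
```

```text
10.5333 [ 0.5841 -0.0558  0.122 ] F [ 0.29 -1.31  4.09] T [-0.11  -0.157 -0.117] op 11.7 psi -57.09 q6 0.729 tilt [ 0.002 -0.001 -1.   ]
```

Call:
play_rows([
  {"claw":0.6,"tx":0,"ty":0,"tz":0,"ax":0,"ay":-1.5,"az":0},
  {"claw":0.6,"tx":0,"ty":0,"tz":0,"ax":0,"ay":-3,"az":0},
  {"claw":0.6,"tx":0,"ty":0,"tz":0,"ax":0,"ay":-3,"az":0},
])

```text
time: 10.78
eef_pos: [0.584, -0.056, 0.122]
tcp_rot: [0.217, -0.672, 0.673, -0.218]
contact_force: [1.2, -1.9, 3.9]
opening: 0.142
```

```bash
python3 -c "from h import *; st()"
```

```text
10.7833 [ 0.584 -0.056  0.122] F [ 1.18 -1.9   3.95] T [-0.225 -0.024 -0.443] op 12.1 psi -54.2 q6 0.678 tilt [ 0.002 -0.001 -1.   ]
```

Call:
play_rows([
  {"claw":0.6,"tx":0,"ty":0,"tz":0,"ax":0,"ay":-1,"az":0},
  {"claw":0.6,"tx":0,"ty":0,"tz":0,"ax":0,"ay":-1,"az":0},
])

```text
time: 10.95
eef_pos: [0.584, -0.0561, 0.122]
tcp_rot: [0.223, -0.67, 0.671, -0.224]
contact_force: [2.1, -3.6, 3.5]
opening: 0.141
```

Run:
```python
from h import *
st()
s,im,d,P=grab("wrist");cv2.imwrite("pics/wrist7.png",im[100:384,130:390])
```

```text
10.95 [ 0.584  -0.0561  0.122 ] F [ 2.1  -3.58  3.46] T [-0.384 -0.122 -0.633] op 12.0 psi -53.14 q6 0.659 tilt [ 0.002 -0.001 -1.   ]
```

View pics/wrist7.png

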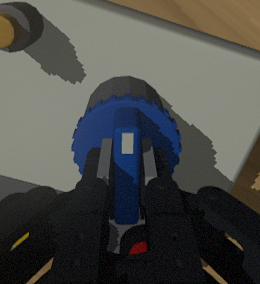

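Torque climbs to 0.63 N m at about 0.31 rad, well above the seal drag. That is the wrong-way stop, so I'll turn the other way (ay positive).

Call:
play_rows([
  {"claw":0.6,"tx":0,"ty":0,"tz":0,"ax":0,"ay":2,"az":0},
  {"claw":0.6,"tx":0,"ty":0,"tz":0,"ax":0,"ay":5,"az":0},
  {"claw":0.6,"tx":0,"ty":0,"tz":0,"ax":0,"ay":9,"az":0},
  {"claw":0.6,"tx":0,"ty":0,"tz":0,"ax":0,"ay":13,"az":0},
  {"claw":0.6,"tx":0,"ty":0,"tz":0,"ax":0,"ay":17,"az":0},
  {"claw":0.6,"tx":0,"ty":0,"tz":0,"ax":0,"ay":21,"az":0},
  {"claw":0.6,"tx":0,"ty":0,"tz":0,"ax":0,"ay":25,"az":0},
  {"claw":0.6,"tx":0,"ty":0,"tz":0,"ax":0,"ay":29,"az":0},
  {"claw":0.6,"tx":0,"ty":0,"tz":0,"ax":0,"ay":32,"az":0},
  {"claw":0.6,"tx":0,"ty":0,"tz":0,"ax":0,"ay":32,"az":0},
])

```text
time: 11.83
eef_pos: [0.5835, -0.055, 0.1219]
tcp_rot: [0.031, -0.706, 0.706, -0.031]
contact_force: [-0.2, -1.3, 6.6]
opening: 0.136
```

```bash
python3 -c "from h import *; st();move([.5836,-.0554,.122],np.radians(-125))"
```

```text
11.8333 [ 0.5835 -0.055   0.1219] F [-0.23 -1.28  6.56] T [-0.078  0.01  -0.012] op 11.6 psi -85.03 q6 1.217 tilt [ 0. -0. -1.]
t cm [-0.01 -0.01  0.04] rot deg [-0.000e+00  3.997e+01 -2.000e-02] tilt z/y [ 0. -0. -1.] psi -85.03
```

Call:
play_rows([
  {"claw":0.6,"tx":0,"ty":0,"tz":0,"ax":0,"ay":3,"az":0},
  {"claw":0.6,"tx":0,"ty":0,"tz":0,"ax":0,"ay":6,"az":0},
  {"claw":0.6,"tx":0,"ty":0,"tz":0,"ax":0,"ay":10,"az":0},
  {"claw":0.6,"tx":0,"ty":0,"tz":0,"ax":0,"ay":14,"az":0},
  {"claw":0.6,"tx":0,"ty":0,"tz":0,"ax":0,"ay":18,"az":0},
  {"claw":0.6,"tx":0,"ty":0,"tz":0,"ax":0,"ay":22,"az":0},
  {"claw":0.6,"tx":0,"ty":0,"tz":0,"ax":0,"ay":26,"az":0},
  {"claw":0.6,"tx":0,"ty":0,"tz":0,"ax":0,"ay":30,"az":0},
  {"claw":0.6,"tx":0,"ty":0,"tz":0,"ax":0,"ay":34,"az":0},
  {"claw":0.6,"tx":0,"ty":0,"tz":0,"ax":0,"ay":37,"az":0},
  {"claw":0.6,"tx":0,"ty":0,"tz":0,"ax":0,"ay":37,"az":0},
])

```text
time: 12.75
eef_pos: [0.5835, -0.055, 0.122]
tcp_rot: [0.195, 0.68, -0.68, -0.195]
contact_force: [0.2, -0.3, 4.7]
opening: 0.141
```

```bash
python3 -c "from h import *; st();move([.5836,-.0554,.122],np.radians(-134))"
```

```text
12.75 [ 0.5835 -0.055   0.122 ] F [ 0.18 -0.34  4.71] T [-0.031 -0.047 -0.007] op 11.9 psi -122.03 q6 1.863 tilt [ 0. -0. -1.]
t cm [-0.03 -0.    0.03] rot deg [ 1.000e-02  1.197e+01 -2.000e-02] tilt z/y [ 0. -0. -1.] psi -122.03
```

Call:
play_rows([
  {"claw":0.6,"tx":0,"ty":0,"tz":0,"ax":0,"ay":3,"az":0},
  {"claw":0.6,"tx":0,"ty":0,"tz":0,"ax":0,"ay":6,"az":0},
  {"claw":0.6,"tx":0,"ty":0,"tz":0,"ax":0,"ay":9,"az":0},
  {"claw":0.6,"tx":0,"ty":0,"tz":0,"ax":0,"ay":12,"az":0},
  {"claw":0.6,"tx":0,"ty":0,"tz":0,"ax":0,"ay":14,"az":0},
  {"claw":0.6,"tx":0,"ty":0,"tz":0,"ax":0,"ay":14,"az":0},
])

```text
time: 13.25
eef_pos: [0.5831, -0.0552, 0.122]
tcp_rot: [-0.276, -0.651, 0.651, 0.276]
contact_force: [-1.4, -0.2, 7.1]
opening: 0.14
```

```bash
python3 -c "from h import *; st()"
```

```text
13.25 [ 0.5831 -0.0552  0.122 ] F [-1.36 -0.21  7.1 ] T [-0.14   0.217  0.066] op 11.9 psi -135.96 q6 2.106 tilt [-0.001 -0.001 -1.   ]
```

Call:
play_rows([
  {"claw":0.6,"tx":0,"ty":0,"tz":0,"ax":0,"ay":1.5,"az":0},
  {"claw":0.6,"tx":0,"ty":0,"tz":0,"ax":0,"ay":2.5,"az":0},
  {"claw":0.6,"tx":0,"ty":0,"tz":0,"ax":0,"ay":2.5,"az":0},
])

```text
time: 13.5
eef_pos: [0.5828, -0.0553, 0.1219]
tcp_rot: [-0.289, -0.644, 0.646, 0.29]
contact_force: [-2.1, -1.9, 6.7]
opening: 0.139
```

```bash
python3 -c "from h import *; st()"
```

```text
13.5 [ 0.5828 -0.0553  0.1219] F [-2.13 -1.9   6.75] T [-0.223  0.366  0.379] op 11.8 psi -138.33 q6 2.148 tilt [-0.002 -0.001 -1.   ]
```

Call:
play_rows([
  {"claw":0.6,"tx":0,"ty":0,"tz":0,"ax":0,"ay":1,"az":0},
  {"claw":0.6,"tx":0,"ty":0,"tz":0,"ax":0,"ay":1,"az":0},
])

```text
time: 13.67
eef_pos: [0.5828, -0.0553, 0.1219]
tcp_rot: [-0.294, -0.642, 0.644, 0.295]
contact_force: [-2.1, -0.6, 6.3]
opening: 0.14
```

```bash
python3 -c "from h import *; st()"
```

```text
13.6667 [ 0.5828 -0.0553  0.1219] F [-2.09 -0.62  6.33] T [-0.206  0.271  0.537] op 11.9 psi -139.25 q6 2.164 tilt [-0.002 -0.001 -1.   ]
```

At about 1.19 rad the torque climbs to 0.54 N m, which is the end stop. I'll ease back 1.5° and lift straight, slowly at first.

Call:
play_rows([
  {"claw":0.6,"tx":0,"ty":0,"tz":0,"ax":0,"ay":-1.5,"az":0},
  {"claw":0.6,"tx":0,"ty":-0.3,"tz":0,"ax":0,"ay":-1.5,"az":0},
  {"claw":0.6,"tx":0,"ty":-0.6,"tz":0,"ax":0,"ay":-1.5,"az":0},
  {"claw":0.6,"tx":0,"ty":-1,"tz":0,"ax":0,"ay":-1.5,"az":0},
  {"claw":0.6,"tx":0,"ty":-1,"tz":0,"ax":0,"ay":-1.5,"az":0},
])

```text
time: 14.08
eef_pos: [0.5824, -0.055, 0.13]
tcp_rot: [-0.287, -0.646, 0.646, 0.288]
contact_force: [0.3, -0.6, -4.8]
opening: 0.141
```

Run:
```python
from h import *
st()
s,im,d,P=grab("side");cv2.imwrite("pics/side8.png",cv2.resize(im[100:250,180:330],None,fx=3,fy=3))
```

```text
14.0833 [ 0.5824 -0.055   0.13  ] F [ 0.34 -0.57 -4.78] T [-0.353 -0.392  0.252] op 12.0 psi -138.0 q6 2.141 tilt [-0.002  0.001 -1.   ]
```

View pics/side8.png

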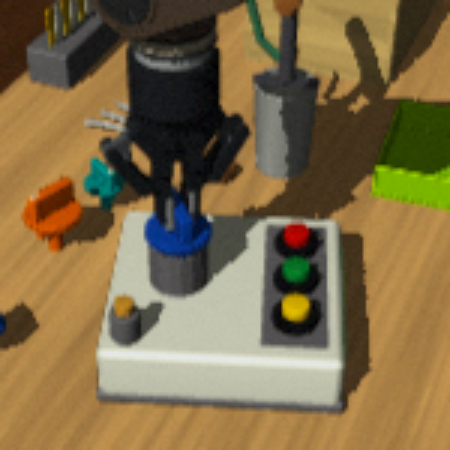

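Run:
```python
from h import *
st()
s,im,d,P=grab("side")
on=np.zeros(d.shape,bool);on[150:215,215:265]=1
m=segs(im,P,on&(P[...,2]>.1))["blu"];q=P[m];print(m.sum(),np.percentile(q[:,2],[2,10,25,50,75,90,98]).round(4))
print(q[q[:,2]<np.percentile(q[:,2],60)].mean(0))
m[:]=m; b=np.load("/tmp/side0.npy"); i0=cv2.imread("pics/side0.png"); m0=segs(i0,b,on&(b[...,2]>.1))["blu"];q=b[m0];print(m0.sum(),np.percentile(q[:,2],[2,10,25,50,75,90,98]).round(4))
move([.5834,-.0554,.13],np.radians(-135))
```

```text
14.1333 [ 0.5824 -0.055   0.1302] F [ 1.62 -1.13 -5.85] T [-0.34  -0.39   0.281] op 11.8 psi -138.0 q6 2.141 tilt [-0.003  0.001 -1.   ]
265 [0.1179 0.1221 0.1241 0.1255 0.141  0.1519 0.1541]
[ 0.57452844 -0.04091594  0.12350477]
336 [0.1112 0.1152 0.1166 0.1236 0.1364 0.1443 0.1457]
t cm [-0.09  0.02 -0.05] rot deg [-0.08 -3.01  0.13] tilt z/y [-0.003  0.001 -1.   ] psi -138.01
```

The cap has risen 8 mm with the fingers (top 0.146 to 0.154), so it is out of the lugs. I'll re-centre slightly and lift on.

Call:
play_rows([
  {"claw":0.6,"tx":-0.08,"ty":0,"tz":-0.05,"ax":0,"ay":-1.5,"az":0},
  {"claw":0.6,"tx":-0.08,"ty":-0.5,"tz":-0.05,"ax":0,"ay":-1.5,"az":0},
  {"claw":0.6,"tx":-0.08,"ty":-1,"tz":-0.05,"ax":0,"ay":-1.5,"az":0},
  {"claw":0.6,"tx":-0.08,"ty":-1.5,"tz":-0.05,"ax":0,"ay":-1.5,"az":0},
  {"claw":0.6,"tx":-0.08,"ty":-1.5,"tz":-0.05,"ax":0,"ay":-1.5,"az":0},
])

```text
time: 14.6
eef_pos: [0.5854, -0.0557, 0.1489]
tcp_rot: [0.281, 0.65, -0.649, -0.278]
contact_force: [1.5, -0.0, -0.0]
opening: 0.137
```

```bash
python3 -c "from h import *; st()"
```

```text
14.6 [ 0.5854 -0.0557  0.1489] F [ 1.54 -0.04 -0.02] T [ 0.006 -0.002 -0.004] op 11.7 psi -136.57 q6 2.116 tilt [ 0.003 -0.    -1.   ]
```

Call:
play_rows([
  {"claw":0.6,"tx":0,"ty":-1,"tz":0,"ax":0,"ay":0,"az":0},
  {"claw":0.6,"tx":0,"ty":-2,"tz":0,"ax":0,"ay":0,"az":0},
  {"claw":0.6,"tx":0,"ty":-3,"tz":0,"ax":0,"ay":0,"az":0},
  {"claw":0.6,"tx":0,"ty":-4.5,"tz":0,"ax":0,"ay":0,"az":0},
  {"claw":0.6,"tx":0,"ty":-6,"tz":0,"ax":0,"ay":0,"az":0},
  {"claw":0.6,"tx":0,"ty":-7.3,"tz":0,"ax":0,"ay":0,"az":0},
  {"claw":0.6,"tx":0,"ty":-8.3,"tz":0,"ax":0,"ay":0,"az":0},
  {"claw":0.6,"tx":0,"ty":-8.7,"tz":0,"ax":0,"ay":0,"az":0},
  {"claw":0.6,"tx":0,"ty":-8.7,"tz":0,"ax":0,"ay":0,"az":0},
  {"claw":0.6,"tx":0,"ty":-8.7,"tz":0,"ax":0,"ay":0,"az":0},
  {"claw":0.6,"tx":0,"ty":-8.7,"tz":0,"ax":0,"ay":0,"az":0},
])

```text
time: 15.52
eef_pos: [0.5836, -0.0555, 0.2322]
tcp_rot: [-0.279, -0.649, 0.65, 0.28]
contact_force: [0.5, -0.0, -0.6]
opening: 0.141
```

Run:
```python
from h import *
st()
s,im,d,P=grab("side");cv2.imwrite("pics/side9.png",cv2.resize(im[80:250,160:330],None,fx=3,fy=3))
hsv=cv2.cvtColor(im,cv2.COLOR_BGR2HSV)
on=np.zeros(d.shape,bool);on[80:215,205:275]=1
m=segs(im,P,on&(P[...,2]>.1))["blu"];q=P[m];print(m.sum(),np.percentile(q[:,2],[0,2,10,25,50,75,90,98]).round(4))
s2,im2,d2,P2=grab("scene");cv2.imwrite("pics/scene9.png",cv2.resize(im2[120:300,160:340],None,fx=3,fy=3))
move([.5834,-.0555,s["eef_pos"][2]],np.radians(-136.6))
```

```text
15.5167 [ 0.5836 -0.0555  0.2322] F [ 0.46 -0.   -0.6 ] T [-0.003  0.015  0.011] op 12.0 psi -136.53 q6 2.115 tilt [-0.002  0.001 -1.   ]
343 [0.1816 0.1864 0.2082 0.2259 0.2275 0.2456 0.256  0.3635]
t cm [ 0.02 -0.01  0.02] rot deg [-0.07  0.07  0.11] tilt z/y [-0.002  0.001 -1.   ] psi -136.53
```

View pics/side9.png

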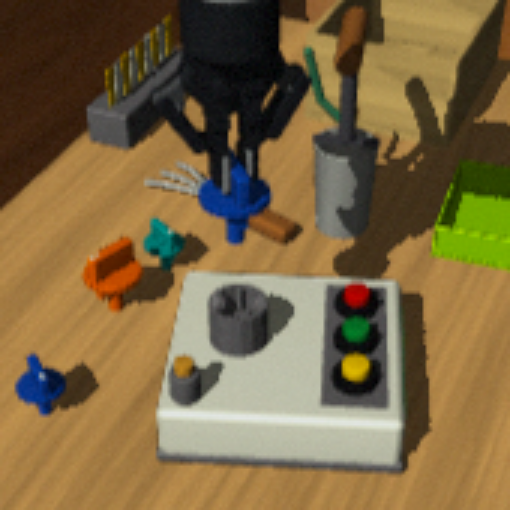

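View pics/scene9.png

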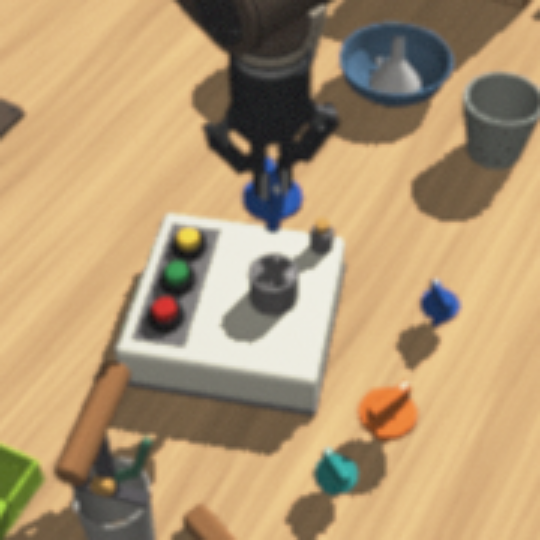

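The cap is off and held level. Its stem bottom measures about 0.181 m, roughly 7 cm above the rim at 0.108. Settle, then hand in.

Call:
play_rows([
  {"claw":0.6,"tx":0,"ty":0,"tz":0,"ax":0,"ay":0,"az":0},
  {"claw":0.6,"tx":0,"ty":0,"tz":0,"ax":0,"ay":0,"az":0},
  {"claw":0.6,"tx":0,"ty":0,"tz":0,"ax":0,"ay":0,"az":0},
  {"claw":0.6,"tx":0,"ty":0,"tz":0,"ax":0,"ay":0,"az":0},
  {"claw":0.6,"tx":0,"ty":0,"tz":0,"ax":0,"ay":0,"az":0},
  {"claw":0.6,"tx":0,"ty":0,"tz":0,"ax":0,"ay":0,"az":0},
])

```text
time: 16.12
eef_pos: [0.5842, -0.0557, 0.2334]
tcp_rot: [-0.279, -0.65, 0.65, 0.279]
contact_force: [0.2, -0.3, -0.6]
opening: 0.135
```

Run:
```python
from h import *
st()
s,im,d,P=grab("side")
on=np.zeros(d.shape,bool);on[80:175,205:275]=1
m=segs(im,P,on&(P[...,2]>.15)&(P[...,2]<.27))["blu"];q=P[m];print(np.percentile(q[:,2],[0,10,50]).round(4))
t=q[abs(q[:,2]-.228)<.003]
if len(t)>20:
    c=np.linalg.lstsq(np.c_[t[:,:2]-t[:,:2].mean(0),np.ones(len(t))],t[:,2],rcond=None)[0];print("disc slope",c,len(t))
print(ctrl.sign_off())
```

```text
16.1167 [ 0.5842 -0.0557  0.2334] F [ 0.2  -0.25 -0.57] T [-0.032  0.002  0.001] op 11.5 psi -136.53 q6 2.115 tilt [ 0. -0. -1.]
[0.1807 0.2069 0.2285]
disc slope [ 0.00830506 -0.00737994  0.22811583] 155
the job is handed in; nothing more can be done
None
```

The mister is ready for refilling: all three keys were pressed in order, and the blue cap is off and held over the open neck. I handed the job in at about 16 s.

- **Keys:** I pressed red, then yellow, then green. Each was bottomed, with z stopping at 0.080 while the force rose to 12–14 N. All three measured back up at 0.087 afterwards.
- **Cap:** I first turned it anticlockwise. It stopped at about 0.3 rad, where I let the torque reach 0.63 N m and no more. I then turned it clockwise to the end stop at about 1.19 rad, with 0.54 N m at the stop. It then lifted straight out.
- **Final hold:** The cap is still gripped at 60 N, level (the disc slopes under 1°) and within about 1 mm of the neck axis. The stem is about 7 cm above the rim.
- **Other things:** None looked disturbed in the last close pictures. Those cover only the area round the mister, so pot_a was out of view.

No check failed. One reading stood out: as the cap first came free, the wrist felt about 5 N downward with slight side torque. It vanished after I re-centred by about 1 mm.

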